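Refit a filter element and lock the bayonet cap of a vacuum filter housing

TASK

Stand the fresh white filter element on the spring plate inside the open metal filter housing, pull tab up. Then close the housing with the blue bayonet cap: line its two lugs up with the entry notches (red dots), push it down against the spring, turn it clockwise about a quarter turn to the stop (green dots) and let it spring up so that it clicks home and stays locked. Leave the brown used element, the timer, the tube rack, the forceps and the marker where they are.

Things in the scene. Friction and masses are not known exactly. Their poses are not given: they have to be found in the camera images.
- housing: Fixed upright metal filter housing, open at the top: foot 110 mm, body 72 mm, collar 76 mm across, rim 78 mm above the bench. Plugged ports at +y and -y reach 61 mm from the axis at z 33 mm; a small gauge between -x and +y reaches 70 mm, below z 60 mm. Origin on the axis at the bench, z up. Its x axis is the line of the two green dots, along which the cap's bar and lugs lie when locked.
- housing_mouth (a point): Centre of the mouth at rim height, 78 mm above the bench. Inside a 10 mm deep lip the mouth is 52 mm across; below the lip a gallery 64 mm across reaches down to 54 mm above the bench; below that the bore is 49 mm across.
- entry_notch (a point): Rim height, middle of one of the two notches, facing each other, (red dots) that let the lugs through the lip: out to radius 32 mm, 34 degrees wide, centred 75 degrees counterclockwise (seen from above) from the housing's +x and -x. Below the lip a lug can turn only clockwise from here, 75 degrees to the rest pocket.
- rest_pocket (a point): Rim height, above one of the two rest pockets (green dots, housing's +x and -x), 29 mm from the axis. The pocket is cut 4 mm upward into the lip's underside (roof 6 mm below the rim) and leaves a lug about 4 degrees of play either way; a wall just past it is the end stop of the turn.
- spring_plate (a joint): How far (m) the sprung plate in the bore is pressed down: 0 at rest, its flat top then 38 mm above the bench, at most 0.018. Spring 2 N at 0, rising to 11 N at 0.018. Under element and cap: 0 when the cap stands on the element unpressed, 0.014 or more for the lugs to pass under the lip, 0.010 when locked.
- element_fresh: Fresh filter element: white pleated cylinder 44 mm across, 36 mm high, about 50 g, with a white pull tab on top, 22 mm along x, 10 mm along y, 16 mm high (to z 52 mm). Origin at the centre of its underside, z up; stands upright. On the resting spring plate its tab's top is 90 mm above the bench, 12 mm over the rim: grip the tab near its top so that the fingers stay over the rim.
- element_used: Used filter element, same shape, brown pleats and tan ends, stands on the bench. Leave alone. Origin at the centre of its underside.
- cap: Blue bayonet cap: barrel 48 mm across, 24 mm high, hollow below (34 mm across, 18 mm deep, clears the tab); bar grip on top along x, 46 long, 12 wide, z 24 to 48 mm, with a white line. Two steel lugs at +x and -x, out to radius 30 mm, 10 wide, z 2 to 8 mm: it looks and fits the same after a half turn. About 80 g. Origin at the centre of its lower rim, on which it stands; z up.
- cap_grip (a point): On the cap's axis, 36 mm above its lower rim, in the middle of the bar grip: 110 mm above the bench when the cap stands unpressed on the element with its lugs in the notches, below 96 mm while the lugs turn under the lip (92 to 96), 100 mm when locked.
- timer: White bench timer, 59x68x24 mm, bystander. Origin at the centre of its underside.
- white_rack: White tube rack with a few tubes, 124x77x29 mm, bystander. Origin at the centre of its underside.
- forceps: Steel forceps, 124 mm long, lying flat, bystander. Origin at the centre of the underside.
- marker_blue: Blue and black marker pen, 128 mm long, lying flat, bystander. Origin at the centre of the underside.

How it is judged:
On the way, in this order (a step that is already met when the one before it is completed fails the run):
1. the fresh element stands on the spring plate in the housing, let go (horizontal distance between element_fresh and housing below 0.006 m and z of element_fresh in the frame of housing below 0.042 m and angle between element_fresh's own z axis and vertical below 0.15 rad and contact force between the fingers and element_fresh below 0.1 N), for 0.2 s.
2. the cap is pushed in against the spring, lugs below the lip (horizontal distance between cap and housing below 0.005 m and z of cap in the frame of housing below 0.0612 m and value of joint spring_plate above 0.0125 m), for 0.1 s.
At the end, for the whole second after the job is handed in: Cap locked: bar within 0.14 rad of the green dots, centred to 5 mm, upright, at rest, lower rim 64 mm (+-2) above the bench, so its lugs have sprung up into the pockets; the fresh element is under it, centred to 6 mm, underside at 25 to 31 mm, spring plate 8 to 12 mm down (angle between the x axis of cap and the x axis of housing, either way round below 0.14 rad and horizontal distance between cap and housing below 0.005 m and z of cap in the frame of housing between 0.062 and 0.066 m and angle between cap's own z axis and vertical below 0.08 rad and linear speed of cap below 0.01 m/s and horizontal distance between element_fresh and housing below 0.006 m and z of element_fresh in the frame of housing between 0.025 and 0.031 m and value of joint spring_plate between 0.008 and 0.012 m); the robot touches nothing.
It fails at once if the used element is moved by more than 20 mm (distance of element_used from where it was at the start of the episode above 0.02 m).
It fails at once if timer, rack, forceps or marker is moved by more than 25 mm (distance of any of timer, white_rack, forceps, marker_blue from where it was at the start of the episode above 0.025 m).
It also fails if it takes over 64 s, if anything falls off the work surface, if the arm or the gripper's body presses on something with over 40 N, if the wrist force passes 120 N, or if a joint passes its speed limit or range.

ROBOT

A 6-joint arm with a two-finger parallel gripper is mounted at the origin on a cart in front of the work surface, level with it; the furniture and walls round the work are solid. World frame = base frame: x ahead of the robot, y to its left, z up, the work surface at z = 0. Lengths are in m, angles in rad, forces in N, time in s.
With the tool pointing down it reaches from about 0.3 to 0.95 m from the base axis. Payload 3.1 kg.
Tool frame: the origin (TCP) lies at the very end of the fingers, on their centre line; the grasp point (between the pads) lies 19 mm behind it; z points along the fingers, y is the line along which they close (so a half turn about z gives the same grasp; the last joint's range is limited). The gripper opens to 85 mm and grips with 20 to 120 N. Pads are 22 mm wide; open, the fingers measure 114 mm over their backs; the gripper's body (76 mm by 85 mm) begins 54 mm behind the grasp point. The pads swing forward as they close: fully open they stand 13 mm farther back than shut.
Start: joints at [-1.386, 0.308, 1.634, -0, 1.2, -0.07], TCP at [0.158, -0.605, 0.231] pointing down, gripper open.
Joint ranges: [-3.06, 3.06], [-0.79, 1.96], [0.05, 2.63], [-1.19, 4.34], [0.05, 2.64], [-2.94, 2.94]. Speed limits (rad/s): [2.79, 2.79, 3.14, 3.14, 3.14, 3.14].

INTERFACE

Orientations are given as [roll, pitch, yaw] about the fixed x, y, z axes, in that order (R = Rz(yaw) Ry(pitch) Rx(roll)).
In Python, from plant import observe, snapshot, ctrl, look_for, cut_out gives the robot as it stands. The module is installed in compiled form; this text tells all that it offers.
- The arm moves only by the tool step_arm, never from a script. Its argument "rows" is a list of rows, each a list of 4 numbers: the shift along the tool's x, y, z in m, then the turn about the tool's z in rad. A call has 1 to 8 rows; each row shifts and turns the commanded pose from where the row before left it, along the tool's axes as they then stand; what a row does not reach is not made up. A row lasts 1/8 s, in which the tool goes at most 62.5 mm and 10.7 degrees, less where a joint would pass 70% of its speed; a pose out of reach is approached as far as the arm can. A call is refused whole if a number of a shift passes 0.0625 or a number of a turn 0.188, either way. A call with a gripper value outside its range is refused whole. "fingers" is the closure in counts, from 0 (fully open) to 255 (shut), set as the call begins (left out, the last holds). The fingers move at their own pace and stop on an object; "squeeze" is the grip in N (left out, the last holds). Time passes only in rows, so rows that do not move let the fingers close. It gives the time, the measured TCP pose, the force, the opening and the grip force at its end, in the units of the state.
- observe(): the state, without advancing time (a new reading comes with each control period).
- snapshot(name): name is "side" or "top"; returns a dict with "frame" (384x512x3 uint8, red, green, blue), "mtx" (3x3 intrinsics, pixels), "world_to_cam" (4x4, takes a point from world to camera coordinates). Camera axes: x right, y down, z forward; pixel columns grow to the right and rows downward; lengths in m; the calibration is good to about 2 mm. A picture is of the moment at which its call begins. There is no depth.
- ctrl.close_job(): hands the job in; it is judged then, once.
Trained networks look in the newest picture that a camera, given by its name, has taken for a name from the list of things; names that differ only in an ending like _2 or _b are one class to them, and where a whole thing is asked for, a point or a joint stands for the part that bears it (a point fixed in the world has none). Each returns a list of dicts, best first, with "confidence" (0 to 1); they miss things now and then, are a little off and sometimes report something else, mostly with a low value. They report only what shows in the picture. A call takes as long as a camera call.
- look_for(target, camera): "location" ([x, y, z] in m, in world coordinates, good to about 4 mm: the middle of the surface that is visible of it).
- cut_out(target, camera): "region" (384x512 bool, what is visible of it).
The state is a dict: "clock": time; "joint_pos": joint angles; "dq": joint speeds; "tau": joint torques, N m; "tool_pos": TCP position; "tool_rot": TCP orientation; "ft_force": force on the tool from outside, world axes, zero at the start; "ft_torque": the same for the moment, N m; "grip_width": finger opening in m; "finger_force": force on a finger pad.
Only numpy, scipy, OpenCV 4.12 (cv2) and the standard library are available. Lean on these libraries where they do the work, as an engineer would, in place of code of your own. Each camera call takes 0.05 s, during which the arm holds its last target. There are 200 camera calls.

## Working session

There is one attempt and no reset: what is moved stays moved. The work goes in short steps, Python scripts to look and compute and a tool call to move; the robot and the scene stay as the last step left them, time stands still between calls to the robot, and variables do not carry over. Pictures are saved under pics/ and viewed, at most 13 in all, crops included, and the job is handed in when it is done.

Besides the shell and the picture viewer there is one more tool, called after ">>>" by a JSON object that holds its "name" and its "arguments", one argument or row to a line. step_arm: Moves the arm, as the interface text tells. Its arguments: {"type":"object","properties":{"rows":{"type":"array","items":{"type":"array","items":{"type":"number"}}},"fingers":{"type":"number"},"squeeze":{"type":"number"}},"required":["rows"]}

```bash
mkdir -p pics
cat > h.py <<'E'
import numpy as np, cv2
from plant import observe, snapshot, ctrl, look_for, cut_out
def ray(s,u,v):
    T=np.array(s["world_to_cam"]);K=np.array(s["mtx"]);R=T[:3,:3];c=-R.T@T[:3,3]
    return c, R.T@np.linalg.inv(K)@np.array([u,v,1.])
def atz(s,u,v,z):
    c,d=ray(s,u,v);return c+d*(z-c[2])/d[2]
def proj(s,p):
    T=np.array(s["world_to_cam"]);q=T[:3,:3]@np.array(p)+T[:3,3];q=np.array(s["mtx"])@q;return q[:2]/q[2]
def save(n,f): cv2.imwrite("pics/"+n,cv2.cvtColor(np.ascontiguousarray(f),cv2.COLOR_RGB2BGR))
E
python3 - <<'E'
from h import *
np.set_printoptions(precision=4,suppress=True)
S={}
for c in("top","side"):
    s=S[c]=snapshot(c);save(c+"0.png",s["frame"])
    print(c,ray(s,256,192))
    for t in("housing","element_fresh","element_used","cap","entry_notch","rest_pocket","cap_grip","housing_mouth"):
        print(t,[(np.array(d["location"]),round(d["confidence"],2)) for d in look_for(t,c)][:3])
import pickle;pickle.dump(S,open("S.pkl","wb"))
o=observe();print(o["clock"],o["tool_pos"],o["tool_rot"],o["grip_width"])
a=np.hstack([S["top"]["frame"]]);
E
```

```text
top (array([ 0.4278, -0.0668,  1.2568]), array([ 0.0447, -0.0127, -0.9992]))
housing [(array([0.4406, 0.0264, 0.0376]), 0.64)]
element_fresh [(array([ 0.434 , -0.197 ,  0.0334]), 0.56)]
element_used [(array([ 0.4422, -0.3028,  0.039 ]), 0.73), (array([0.4824, 0.2428, 0.0259]), 0.53)]
cap [(array([0.4401, 0.0275, 0.0365]), 0.65), (array([0.4822, 0.2395, 0.0243]), 0.47)]
entry_notch [(array([0.4387, 0.0305, 0.0402]), 0.84)]
rest_pocket [(array([0.4375, 0.026 , 0.0417]), 0.6)]
cap_grip [(array([0.4346, 0.0302, 0.0421]), 0.4)]
housing_mouth [(array([0.4405, 0.0278, 0.0443]), 0.98), (array([0.4838, 0.2412, 0.0261]), 0.47)]
side (array([0.0951, 0.6909, 0.6318]), array([ 0.3881, -0.7275, -0.566 ]))
housing [(array([0.4263, 0.0511, 0.0405]), 0.68), (array([ 0.4487, -0.4427,  0.0222]), 0.37)]
element_fresh [(array([ 0.4297, -0.1846,  0.0278]), 0.7)]
element_used [(array([ 0.4347, -0.2963,  0.0234]), 0.68), (array([0.4579, 0.3609, 0.0076]), 0.52), (array([0.4762, 0.2574, 0.0219]), 0.28)]
cap [(array([0.4773, 0.258 , 0.023 ]), 0.79)]
entry_notch [(array([0.425 , 0.0534, 0.0468]), 0.59)]
rest_pocket [(array([0.4259, 0.0567, 0.0432]), 0.77)]
cap_grip []
housing_mouth [(array([0.4267, 0.052 , 0.0438]), 0.68), (array([0.4549, 0.3631, 0.0075]), 0.44)]
0.9 [ 0.1575 -0.6048  0.2313] [ 3.1416 -0.      0.2548] 0.08533765066709054
```

View pics/top0.png

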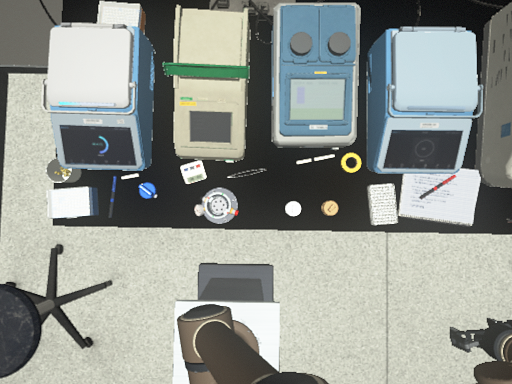

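View pics/side0.png

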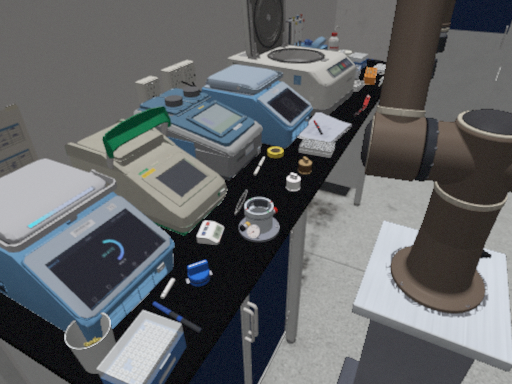

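The top view has +x up and +y left. It shows the housing at (218,206), the fresh element at (293,208), the used one at (330,208) and the cap at (148,190). In the side view the housing is at (258,213), the fresh element at (293,183) and the cap at (199,273). Next I'll zoom in on these.

Run:
```python
from h import *
import pickle;S=pickle.load(open("S.pkl","rb"))
np.set_printoptions(precision=4,suppress=True)
def crop(c,u,v,r=22):
    return cv2.resize(S[c]["frame"][v-r:v+r,u-r:u+r],(264,264),interpolation=cv2.INTER_CUBIC)
im=np.vstack([np.hstack([crop("top",*p) for p in((218,206),(293,208),(148,190))]),np.hstack([crop("side",*p) for p in((258,213),(293,183),(199,273))])])
save("z.png",im)
for t in("housing","element_fresh","cap"):
  for c in("top","side"):
    for d in cut_out(t,c)[:2]:
        v,u=np.nonzero(d["region"]);print(t,c,round(d["confidence"],2),u.mean(),v.mean(),u.min(),u.max(),v.min(),v.max(),len(u))
```

```text
housing top 0.58 218.41187214611872 205.72785388127855 196 238 188 223 1095
housing side 0.92 259.05841446453405 220.44853963838665 239 279 197 242 1438
element_fresh top 0.59 292.9470899470899 208.4814814814815 285 300 202 215 189
element_fresh side 0.63 292.92622950819674 182.88524590163934 286 300 173 192 244
cap top 0.57 148.47286821705427 190.69767441860466 139 157 183 199 258
cap side 0.76 198.73958333333334 273.2125 188 210 260 286 480
```

View pics/z.png

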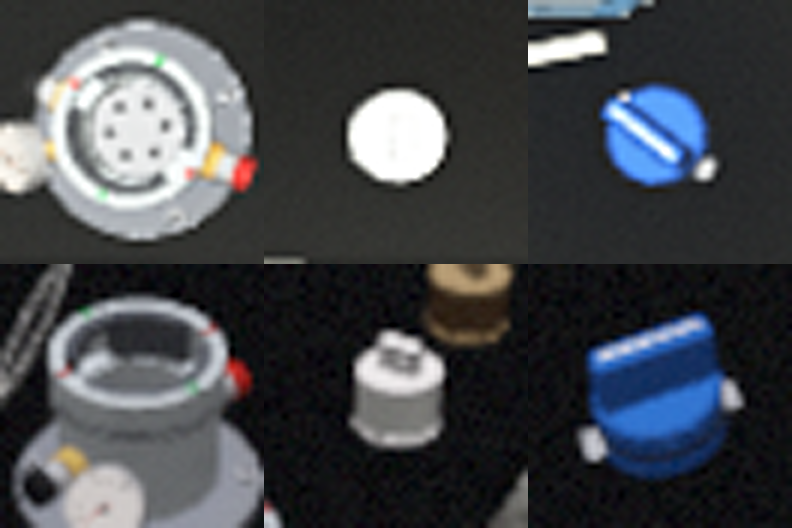

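The zoom shows the green dots at top-panel (160,61) and (102,195), and the red dots at (75,83) and (190,174). The cap bar runs from (612,108) to (678,160). The tab is only faint, so I'll triangulate and stretch the contrast on it.

Run:
```python
from h import *
import pickle;S=pickle.load(open("S.pkl","rb"))
np.set_printoptions(precision=4,suppress=True)
f=lambda o,p:(o[0]+(p[0]+.5)/6-.5,o[1]+(p[1]+.5)/6-.5)
T,D=S["top"],S["side"]
def pr(n,s,o,ps,z):
    P=np.array([atz(s,*f(o,p),z) for p in ps]);m=P.mean(0);d=P[1]-P[0];print(n,m[:2],"len",np.linalg.norm(d),"ang",np.degrees(np.arctan2(d[1],d[0])))
ho=(196,184);hs=(236,191)
pr("green top",T,ho,[(160,61),(102,195)],.078);pr("red top",T,ho,[(75,83),(190,174)],.078)
pr("rim top",T,ho,[(49,128),(212,128)],.078)
pr("rim top v",T,ho,[(131,46),(131,210)],.078)
pr("green side",D,hs,[(87,48),(193,123)],.078);pr("red side",D,hs,[(65,108),(212,63)],.078)
pr("fresh disk top",T,(271,186),[(85,136),(183,136)],.036)
pr("fresh disk v",T,(271,186),[(133,88),(133,184)],.036)
pr("fresh side disk",D,(271,161),[(90,105),(180,100)],.036)
pr("cap line top",T,(126,168),[(612-528,108),(678-528,160)],.048)
pr("cap lugs top",T,(126,168),[(622-528,95),(705-528,168)],.006)
pr("cap disk top",T,(126,168),[(606-528,135),(708-528,135)],.024)
pr("cap disk v",T,(126,168),[(128,86),(128,186)],.024)
pr("cap line side",D,(177,251),[(597-528,357-264),(705-528,322-264)],.048)
pr("cap lugs side",D,(177,251),[(592-528,443-264),(733-528,394-264)],.005)
a=T["frame"][198:219,281:306].astype(float);b=D["frame"][171:194,284:304].astype(float)
def st(x,n,g=None):
    lo,hi=g or(x.min(),x.max());y=np.clip((x-lo)/(hi-lo),0,1)*255
    return cv2.resize(y.astype(np.uint8),(n*x.shape[1],n*x.shape[0]),interpolation=cv2.INTER_CUBIC)
print(a.max(),b.max())
A=st(a,18,(200,255));B=st(b,18,(90,255));H=max(A.shape[0],B.shape[0])
im=np.zeros((H,A.shape[1]+B.shape[1],3),np.uint8);im[:A.shape[0],:A.shape[1]]=A;im[:B.shape[0],A.shape[1]:]=B
save("tab.png",im[:600,:800]);print(im.shape)
```

```text
green top [0.4413 0.0288] len 0.06998054530617769 ang 157.8052507614071
red top [0.441  0.0281] len 0.07059675733736313 ang -127.20601522076176
rim top [0.4412 0.0291] len 0.078333197546676 ang -88.98600129595515
rim top v [0.4413 0.0288] len 0.07871773512599324 ang -178.72311843527595
green side [0.4418 0.0273] len 0.07118869960805009 ang 157.06607778878995
red side [0.4412 0.0275] len 0.07077016184675111 ang -126.03527021656978
fresh disk top [ 0.4358 -0.1932] len 0.048689745767272245 ang -88.98442025309066
fresh disk v [ 0.4358 -0.1927] len 0.04764547074378523 ang -179.34176583354778
fresh side disk [ 0.4372 -0.1959] len 0.047044629379457296 ang -147.49253580016386
cap line top [0.4822 0.2467] len 0.04185680644313856 ang -126.90685058609367
cap lugs top [0.4856 0.2482] len 0.05697653914660356 ang -129.97324292941906
cap disk top [0.4829 0.2468] len 0.05143305556934463 ang -88.99305527927906
cap disk v [0.4824 0.2473] len 0.05044342164697483 ang -178.14351533043646
cap line side [0.4828 0.2466] len 0.04133761125182133 ang -127.86394228335155
cap lugs side [0.4832 0.2459] len 0.05595144506307039 ang -127.20003138990691
255.0 237.0
(414, 810, 3)
```

View pics/tab.png

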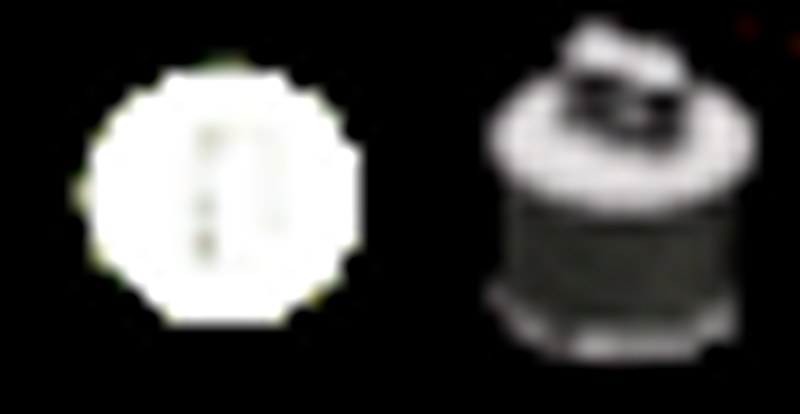

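Measured positions:

| Thing | Position (m) | Angle |
|---|---|---|
| Housing | (0.4413, 0.0283) | x axis -22.5°, notches at 52.5° (the red dots confirm this) |
| Cap | (0.4827, 0.2468) | bar at about 53°, already at the notch angle |
| Fresh element | (0.4363, -0.194) | tab along world x (contrast picture, tab at (240,195)) |

The sizes check out: rim 78 mm, green dots about 70 mm apart, lugs about 57 mm.

>>> {"name": "step_arm", "arguments": {
  "rows": [
    [0, 0, 0, 0.1274],
    [0, 0, 0, 0.1274],
    [0.0348, -0.0514, 0, 0],
    [0.0348, -0.0514, 0, 0],
    [0.0348, -0.0514, 0, 0],
    [0.0348, -0.0514, 0, 0],
    [0.0348, -0.0514, 0, 0],
    [0.0348, -0.0514, 0, 0]
  ],
  "fingers": 100,
  "squeeze": 30
}}

```text
clock: 2.2
tool_pos: [0.3673, -0.2949, 0.2317]
tool_rot: [3.141, -0.001, -0.0]
ft_force: [1.2, -0.3, -0.4]
grip_width: 0.0518
finger_force: 0.0
```

>>> {"name": "step_arm", "arguments": {
  "rows": [
    [0.0348, -0.0514, 0, 0],
    [0.0348, -0.0514, 0, 0],
    [0, 0, 0.0312, 0],
    [0, 0, 0.04, 0],
    [0, 0, 0.03, 0],
    [0, 0, 0, 0]
  ]
}}

```text
clock: 2.95
tool_pos: [0.4338, -0.1923, 0.1278]
tool_rot: [-3.139, 0.005, 0.0]
ft_force: [-0.4, 0.8, -0.3]
grip_width: 0.0517
finger_force: 0.0
```

>>> {"name": "step_arm", "arguments": {
  "rows": [
    [0, 0, 0.03, 0],
    [0, 0, 0.03, 0],
    [0, 0, 0.017, 0],
    [0, 0, 0, 0],
    [0, 0, 0, 0]
  ]
}}

```text
clock: 3.58
tool_pos: [0.4371, -0.1943, 0.0543]
tool_rot: [3.14, -0.002, -0.0]
ft_force: [-0.2, -0.8, -0.3]
grip_width: 0.052
finger_force: 0.0
```

Run:
```python
from h import *
o=observe();print(o["tool_pos"],o["ft_force"])
s=snapshot("side");t=snapshot("top")
print(proj(s,o["tool_pos"]),proj(s,[.4365,-.194,.052]))
A=cv2.resize(s["frame"][140:210,258:328],(400,400),interpolation=cv2.INTER_CUBIC)
B=cv2.resize(t["frame"][173:243,258:328],(400,400),interpolation=cv2.INTER_CUBIC)
save("g1.png",np.hstack([A,B]))
```

```text
[ 0.43707942 -0.19431709  0.05433432] [-0.1773296  -0.84353777 -0.26627676]
[293.20233952 172.85982932] [293.3017907  173.60180873]
```

View pics/g1.png

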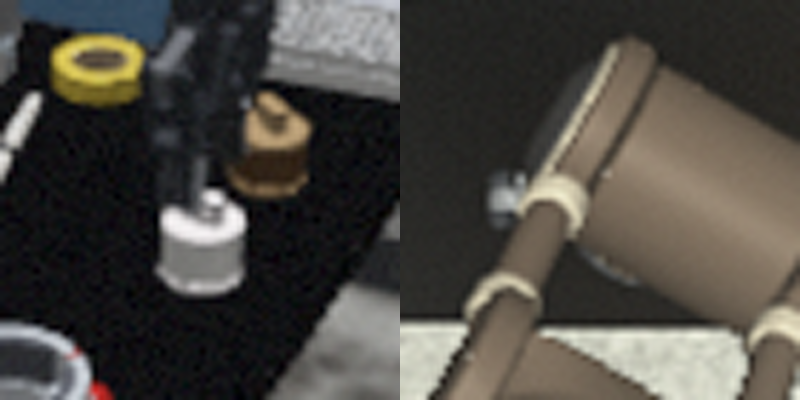

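The side crop shows the fingers straddling the tab at about (210,205), with the far finger behind it. That matches the projected position, so I'll go down and grip.

>>> {"name": "step_arm", "arguments": {
  "rows": [
    [-0.0005, 0, 0.01, 0],
    [0, 0, 0, 0]
  ]
}}

```text
clock: 3.92
tool_pos: [0.4347, -0.1932, 0.0425]
tool_rot: [-3.141, 0.001, 0.0]
ft_force: [-0.7, 0.2, -0.5]
grip_width: 0.052
finger_force: 0.0
```

>>> {"name": "step_arm", "arguments": {
  "rows": [
    [0, 0, 0, 0],
    [0, 0, 0, 0],
    [0, 0, 0, 0],
    [0, 0, 0, 0],
    [0, 0, 0, 0]
  ],
  "fingers": 255,
  "squeeze": 25
}}

```text
clock: 4.55
tool_pos: [0.4357, -0.1937, 0.0432]
tool_rot: [3.141, -0.001, -0.0]
ft_force: [0.3, -0.1, 0.4]
grip_width: 0.0088
finger_force: 27.8
```

>>> {"name": "step_arm", "arguments": {
  "rows": [
    [0, 0, -0.03, 0],
    [0, 0, -0.04, 0],
    [0, 0, -0.035, 0],
    [0, 0, 0, 0],
    [0.0014, -0.05, 0, 0],
    [0.0014, -0.05, 0, 0],
    [0.0014, -0.05, 0, 0],
    [0.0014, -0.04, 0, 0]
  ]
}}

```text
clock: 5.55
tool_pos: [0.4393, -0.0018, 0.1465]
tool_rot: [-3.141, 0.003, 0.0]
ft_force: [0.3, -0.4, -0.8]
grip_width: 0.0091
finger_force: 27.7
```

>>> {"name": "step_arm", "arguments": {
  "rows": [
    [0, -0.0321, 0, 0],
    [0, 0, 0, 0],
    [0, 0, 0, 0],
    [0, 0, 0, 0]
  ]
}}

```text
clock: 6.05
tool_pos: [0.4407, 0.0276, 0.1476]
tool_rot: [3.141, 0.001, -0.001]
ft_force: [-0.5, 0.2, -0.6]
grip_width: 0.0092
finger_force: 27.7
```

Run:
```python
from h import *
import pickle
np.set_printoptions(precision=4,suppress=True)
o=observe();print(o["tool_pos"],o["tool_rot"],o["ft_force"])
s=snapshot("side");t=snapshot("top");e=o["tool_pos"]
for z in (-.043,-.007):
    c=np.array(e)+[0,0,z];print("elem disk expected",z,proj(s,c),proj(t,c),[proj(s,c+np.array(d)) for d in([-.0194*1,-.0104,0],[.0194,.0104,0])])
for d in cut_out("element_fresh","side")[:2]:
    v,u=np.nonzero(d["region"]);print(d["confidence"],u.min(),u.max(),v.min(),v.max(),u.mean(),v.mean())
A=cv2.resize(s["frame"][160:250,215:305],(540,540),interpolation=cv2.INTER_CUBIC)
save("g2.png",A)
```

```text
[0.4407 0.0276 0.1476] [ 3.1414  0.0009 -0.0013] [-0.5065  0.2129 -0.5641]
elem disk expected -0.043 [258.9242 196.4372] [217.0733 204.9901] [array([267.5914, 196.2999]), array([250.2492, 196.5745])]
elem disk expected -0.007 [258.8188 184.581 ] [215.9963 204.8226] [array([267.6819, 184.4461]), array([249.9476, 184.7161])]
0.74 252 267 182 200 259.4485596707819 191.66666666666666
```

View pics/g2.png

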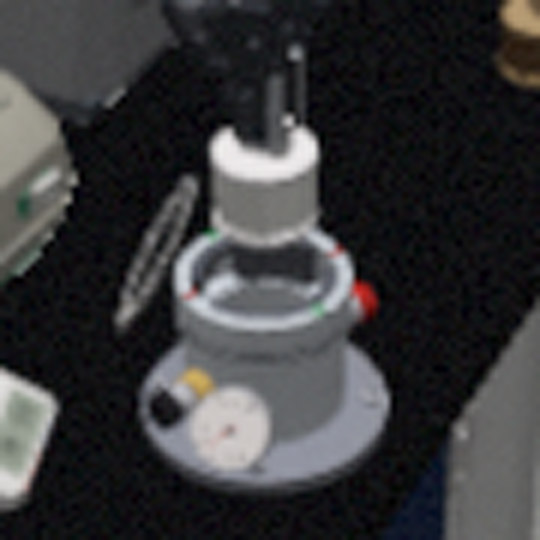

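The side picture shows the element column-centred at x≈264, the same as the rim centre (174 to 355), so they are aligned. I'll lower it.

>>> {"name": "step_arm", "arguments": {
  "rows": [
    [0, 0, 0.02, 0],
    [0, 0, 0.015, 0],
    [0, 0, 0.01, 0],
    [0, 0, 0, 0],
    [0, 0, 0, 0]
  ]
}}

```text
clock: 6.82
tool_pos: [0.4414, 0.0285, 0.1034]
tool_rot: [3.142, -0.001, 0.0]
ft_force: [-0.4, -0.3, 0.1]
grip_width: 0.0089
finger_force: 27.7
```

>>> {"name": "step_arm", "arguments": {
  "rows": [
    [0, 0, 0.008, 0],
    [0, 0, 0.006, 0],
    [0, 0, 0.004, 0],
    [0, 0, 0.002, 0],
    [0, 0, 0, 0],
    [0, 0, 0, 0]
  ]
}}

```text
clock: 7.58
tool_pos: [0.4412, 0.0285, 0.0832]
tool_rot: [3.142, -0.0, -0.0]
ft_force: [0.9, -0.0, -0.8]
grip_width: 0.009
finger_force: 27.7
```

>>> {"name": "step_arm", "arguments": {
  "rows": [
    [0, 0, 0.0015, 0],
    [0, 0, 0, 0],
    [0, 0, 0, 0]
  ]
}}

```text
clock: 7.95
tool_pos: [0.441, 0.0285, 0.0816]
tool_rot: [-3.142, -0.0, 0.0]
ft_force: [-1.0, 0.4, -0.4]
grip_width: 0.0091
finger_force: 27.7
```

>>> {"name": "step_arm", "arguments": {
  "rows": [
    [0, 0, 0, 0],
    [0, 0, 0, 0],
    [0, 0, 0, 0],
    [0, 0, 0, 0]
  ],
  "fingers": 140
}}

```text
clock: 8.45
tool_pos: [0.4411, 0.0285, 0.0816]
tool_rot: [3.142, -0.0, 0.0]
ft_force: [0.2, 0.4, -0.1]
grip_width: 0.0384
finger_force: 0.0
```

>>> {"name": "step_arm", "arguments": {
  "rows": [
    [0, 0, -0.03, 0],
    [0, 0, -0.04, 0],
    [0, -0.03, -0.02, 0],
    [0.007, -0.055, -0.01, 0.17],
    [0, 0, 0, 0]
  ]
}}

```text
clock: 9.07
tool_pos: [0.4491, 0.1132, 0.1825]
tool_rot: [-3.14, -0.003, -0.157]
ft_force: [-0.0, 0.2, -0.7]
grip_width: 0.0385
finger_force: 0.0
```

Run:
```python
from h import *
o=observe();print(o["tool_pos"],o["tool_rot"],o["joint_pos"])
s=snapshot("side");t=snapshot("top")
A=cv2.resize(s["frame"][175:255,215:295],(400,400),interpolation=cv2.INTER_CUBIC)
B=cv2.resize(t["frame"][184:228,196:240],(400,400),interpolation=cv2.INTER_CUBIC)
save("g3.png",np.hstack([A,B]))
```

```text
[0.4490623  0.11315813 0.18251534] [-3.13980812 -0.00322805 -0.15713646] [1.52284278e-01 4.75346025e-02 2.04913813e+00 8.30558188e-04
 1.04130192e+00 1.87979597e+00]
```

View pics/g3.png

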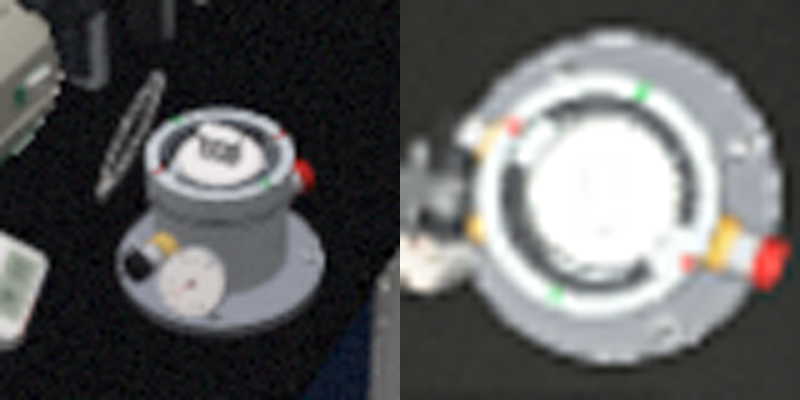

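The fresh element sits centred in the housing: it is concentric with the rim in the top crop, and the tab shows in the side crop at (220,145). Now the cap.

>>> {"name": "step_arm", "arguments": {
  "rows": [
    [0, 0, 0, -0.181],
    [0, 0, 0, -0.181],
    [0, 0, 0, -0.181],
    [0, 0, 0, -0.181],
    [0, 0, 0, -0.181],
    [0, 0, 0, -0.181],
    [0.0424, -0.0179, 0, 0],
    [0.0424, -0.0179, 0, 0]
  ],
  "fingers": 130
}}

```text
clock: 10.18
tool_pos: [0.4703, 0.1986, 0.1802]
tool_rot: [-3.141, 0.002, 0.922]
ft_force: [1.2, 0.3, 0.6]
grip_width: 0.0421
finger_force: 0.0
```

>>> {"name": "step_arm", "arguments": {
  "rows": [
    [0.0422, -0.018, 0, 0],
    [0, 0, 0.04, 0],
    [0, 0, 0.04, 0],
    [0, 0, 0.0115, 0],
    [0, 0, 0, 0],
    [0, 0, 0, 0],
    [0, 0, 0, 0]
  ]
}}

```text
clock: 11.05
tool_pos: [0.4828, 0.2447, 0.0913]
tool_rot: [3.14, -0.003, 0.925]
ft_force: [-0.9, -0.3, 0.4]
grip_width: 0.0422
finger_force: 0.0
```

Run:
```python
from h import *
o=observe();print(o["tool_pos"],o["tool_rot"],o["joint_pos"])
s=snapshot("side");t=snapshot("top")
print(proj(s,o["tool_pos"]),proj(t,o["tool_pos"]))
A=cv2.resize(s["frame"][225:305,160:240],(400,400),interpolation=cv2.INTER_CUBIC)
B=cv2.resize(t["frame"][150:230,108:188],(400,400),interpolation=cv2.INTER_CUBIC)
save("g4.png",np.hstack([A,B]))
```

```text
[0.48275812 0.24468197 0.09132059] [ 3.13982600e+00 -2.90853581e-03  9.24590877e-01] [ 3.88665880e-01  3.26547088e-01  1.93126566e+00 -4.37906546e-05
  8.80377039e-01  1.03490173e+00]
[195.63115107 248.25022157] [141.87912148 188.98252807]
```

View pics/g4.png

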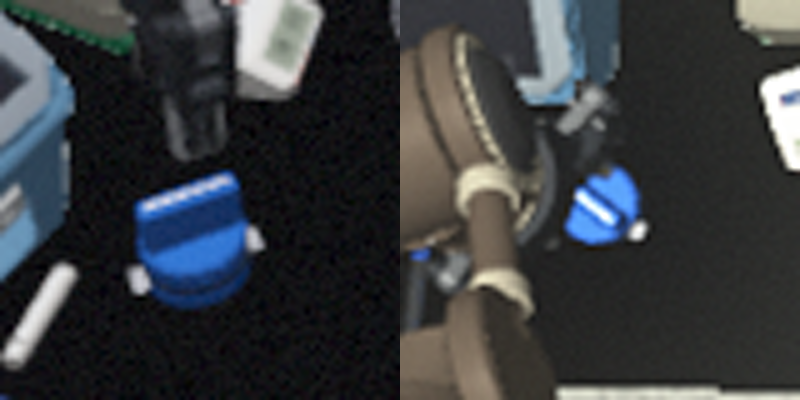

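The fingers are above the cap, with the bar at side-crop (189,192) and the tool in line with it. I'll descend and grip.

>>> {"name": "step_arm", "arguments": {
  "rows": [
    [0, 0, 0.02, 0],
    [0, 0, 0.02, 0],
    [0, 0, 0.012, 0],
    [0, 0, 0, 0],
    [0, 0, 0, 0],
    [0, 0, 0, 0]
  ]
}}

```text
clock: 11.9
tool_pos: [0.4821, 0.2446, 0.0384]
tool_rot: [3.141, -0.002, 0.925]
ft_force: [-0.3, 0.2, -0.1]
grip_width: 0.0423
finger_force: 0.0
```

>>> {"name": "step_arm", "arguments": {
  "rows": [
    [0.002, -0.001, 0.0, 0.005],
    [0, 0, 0.011, 0],
    [0, 0, 0, 0],
    [0, 0, 0, 0]
  ]
}}

```text
clock: 12.4
tool_pos: [0.4813, 0.2464, 0.0261]
tool_rot: [-3.141, 0.001, 0.92]
ft_force: [-0.1, 0.1, -0.3]
grip_width: 0.0419
finger_force: 0.0
```

>>> {"name": "step_arm", "arguments": {
  "rows": [
    [0, 0, 0, 0],
    [0, 0, 0, 0],
    [0, 0, 0, 0],
    [0, 0, 0, 0],
    [0, 0, 0, 0]
  ],
  "fingers": 255,
  "squeeze": 70
}}

```text
clock: 13.02
tool_pos: [0.4821, 0.2467, 0.0269]
tool_rot: [3.141, -0.001, 0.92]
ft_force: [0.2, 0.8, 1.8]
grip_width: 0.0102
finger_force: 69.7
```

>>> {"name": "step_arm", "arguments": {
  "rows": [
    [0, 0, -0.03, 0],
    [0, 0, -0.04, 0],
    [0, 0, -0.04, 0],
    [0, 0, 0, 0],
    [-0.033, 0.0166, 0, 0],
    [-0.033, 0.0166, 0, 0],
    [-0.033, 0.0166, 0, 0],
    [-0.033, 0.0166, 0, 0]
  ]
}}

```text
clock: 14.02
tool_pos: [0.4525, 0.1001, 0.1347]
tool_rot: [-3.139, 0.003, 0.92]
ft_force: [0.1, -0.7, -0.7]
grip_width: 0.0104
finger_force: 69.4
```

>>> {"name": "step_arm", "arguments": {
  "rows": [
    [-0.033, 0.0166, 0, 0],
    [-0.033, 0.0166, 0, 0],
    [0, 0, 0, 0],
    [0, 0, 0, 0],
    [0, 0, 0, 0],
    [0, 0, 0, 0]
  ]
}}

```text
clock: 14.78
tool_pos: [0.441, 0.0295, 0.1364]
tool_rot: [-3.141, 0.0, 0.921]
ft_force: [-0.3, -0.8, -0.5]
grip_width: 0.0105
finger_force: 69.4
```

Run:
```python
from h import *
np.set_printoptions(precision=4,suppress=True)
o=observe();print(o["tool_pos"],o["tool_rot"],o["joint_pos"])
s=snapshot("side");t=snapshot("top");e=np.array(o["tool_pos"])
print(proj(s,e),proj(s,e-[0,0,.027]),proj(t,e-[0,0,.027]),proj(s,[.4413,.0284,.078]))
for d in cut_out("cap","side")[:2]:
    v,u=np.nonzero(d["region"]);print(d["confidence"],u.min(),u.max(),v.min(),v.max(),u.mean(),v.mean())
A=cv2.resize(s["frame"][155:245,215:305],(540,540),interpolation=cv2.INTER_CUBIC)
save("g5.png",A)
```

```text
[0.441  0.0295 0.1364] [-3.1413  0.      0.9212] [-0.032   0.0774  2.1269  0.0002  0.9376  0.6175]
[258.3875 186.3275] [258.4741 195.229 ] [216.2809 204.8519] [258.6574 204.9661]
0.52 248 268 181 201 257.5129151291513 193.02214022140222
```

View pics/g5.png

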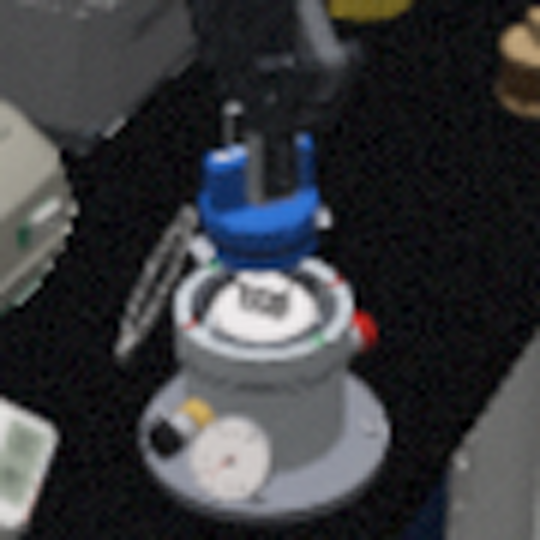

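The cap barrel spans x 200–320 (centre 260) against the rim centre at 264.5, so it is about 2 mm off along the bar. I'll correct that and lower it.

>>> {"name": "step_arm", "arguments": {
  "rows": [
    [-0.0022, 0.0009, 0, 0],
    [0, 0, 0.014, 0],
    [0, 0, 0.01, 0],
    [0, 0, 0, 0],
    [0, 0, 0, 0]
  ]
}}

```text
clock: 15.55
tool_pos: [0.4403, 0.0264, 0.1123]
tool_rot: [-3.141, 0.0, 0.92]
ft_force: [-0.5, 0.0, 0.0]
grip_width: 0.0104
finger_force: 69.4
```

>>> {"name": "step_arm", "arguments": {
  "rows": [
    [0, 0, 0.003, 0],
    [0, 0, 0.003, 0],
    [0, 0, 0.003, 0],
    [0, 0, 0.002, 0],
    [0, 0, 0, 0]
  ]
}}

```text
clock: 16.18
tool_pos: [0.4402, 0.0264, 0.1014]
tool_rot: [-3.141, 0.0, 0.92]
ft_force: [-0.3, 0.3, -1.2]
grip_width: 0.0107
finger_force: 69.4
```

>>> {"name": "step_arm", "arguments": {
  "rows": [
    [0, 0, 0.002, 0],
    [0, 0, 0.002, 0],
    [0, 0, 0.002, 0],
    [0, 0, 0, 0]
  ]
}}

```text
clock: 16.68
tool_pos: [0.4405, 0.0264, 0.0957]
tool_rot: [3.141, -0.0, 0.92]
ft_force: [-1.1, 0.4, 3.7]
grip_width: 0.0105
finger_force: 69.9
```

>>> {"name": "step_arm", "arguments": {
  "rows": [
    [0, 0, 0.003, 0],
    [0, 0, 0.003, 0],
    [0, 0, 0.003, 0],
    [0, 0, 0.002, 0],
    [0, 0, 0, 0],
    [0, 0, 0, 0]
  ]
}}

```text
clock: 17.42
tool_pos: [0.4406, 0.0264, 0.0851]
tool_rot: [3.141, -0.0, 0.92]
ft_force: [-1.1, 1.0, 7.6]
grip_width: 0.0107
finger_force: 70.6
```

>>> {"name": "step_arm", "arguments": {
  "rows": [
    [0, 0, 0.0008, 0],
    [0, -0.0003, 0, 0.12],
    [0, -0.0003, 0, 0.15],
    [0, -0.0003, 0, 0.15],
    [0, 0, 0, 0]
  ]
}}

```text
clock: 18.05
tool_pos: [0.4412, 0.0274, 0.0848]
tool_rot: [3.141, -0.003, 0.498]
ft_force: [-1.8, 1.0, 9.5]
grip_width: 0.0103
finger_force: 70.7
```

>>> {"name": "step_arm", "arguments": {
  "rows": [
    [0, -0.0003, 0, 0.15],
    [0, -0.0003, 0, 0.15],
    [0, -0.0003, 0, 0.15],
    [0, -0.0003, 0, 0.15],
    [0, -0.0002, 0, 0.1],
    [0, -0.0002, 0, 0.1],
    [0, 0, 0, 0],
    [0, 0, 0, 0]
  ]
}}

```text
clock: 19.05
tool_pos: [0.4407, 0.0292, 0.0847]
tool_rot: [-3.14, -0.002, -0.301]
ft_force: [-1.4, 2.2, 9.1]
grip_width: 0.0104
finger_force: 70.7
```

Run:
```python
from h import *
o=observe();print(o["tool_pos"],o["tool_rot"],o["ft_force"],o["ft_torque"])
s=snapshot("side");t=snapshot("top")
A=cv2.resize(s["frame"][175:245,225:295],(400,400),interpolation=cv2.INTER_CUBIC)
B=cv2.resize(t["frame"][171:241,183:253],(400,400),interpolation=cv2.INTER_CUBIC)
save("g6.png",np.hstack([A,B]))
```

```text
[0.44071669 0.0292148  0.08472806] [-3.13955149e+00 -1.84923858e-03 -3.01312950e-01] [-1.44546867  2.15302571  9.05016789] [ 0.53592342  0.26700079 -0.00859608]
```

View pics/g6.png

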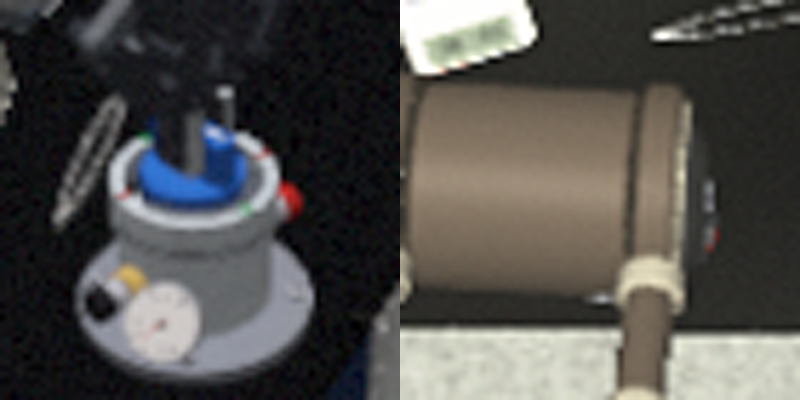

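The cap is down inside the mouth at side-crop (190,165) and has turned freely so far. About 0.09 rad remain to the stop.

>>> {"name": "step_arm", "arguments": {
  "rows": [
    [0, -0.0002, 0, 0.05],
    [0, 0, 0, 0.05],
    [0, 0, 0, 0.03],
    [0, 0, 0, 0],
    [0, 0, 0, 0]
  ]
}}

```text
clock: 19.77
tool_pos: [0.4409, 0.0295, 0.0848]
tool_rot: [-3.139, -0.002, -0.431]
ft_force: [-1.3, 2.7, 8.1]
grip_width: 0.0104
finger_force: 70.7
```

Run:
```python
from h import *
o=observe();print(o["tool_pos"],o["tool_rot"],o["ft_force"],o["ft_torque"])
```

```text
[0.44093918 0.0295222  0.08479366] [-3.13903919e+00 -1.84300407e-03 -4.30923696e-01] [-1.2733093   2.6577441   8.13439513] [0.55153436 0.24566128 0.00344405]
```

>>> {"name": "step_arm", "arguments": {
  "rows": [
    [0, 0, 0, 0.02],
    [0, 0, 0, 0.02],
    [0, 0, 0, 0]
  ]
}}

```text
clock: 20.15
tool_pos: [0.441, 0.0297, 0.0848]
tool_rot: [-3.139, -0.002, -0.47]
ft_force: [-0.7, 4.5, 8.7]
grip_width: 0.0107
finger_force: 70.7
```

Run:
```python
from h import *
o=observe();print(o["tool_rot"],o["ft_force"],o["ft_torque"])
```

```text
[-3.13877325e+00 -1.84712141e-03 -4.70368464e-01] [-0.66377481  4.52584112  8.66059998] [0.68700636 0.24249121 0.247051  ]
```

The stop is felt at about -0.465 (torque 0.25 N m), as expected. I'll back off a little and let the cap rise.

>>> {"name": "step_arm", "arguments": {
  "rows": [
    [0, 0, 0, -0.05],
    [0, 0, -0.002, 0],
    [0, 0, -0.002, 0],
    [0, 0, -0.002, 0],
    [0, 0, -0.0005, 0],
    [0, 0, 0, 0],
    [0, 0, 0, 0]
  ]
}}

```text
clock: 21.02
tool_pos: [0.4405, 0.0292, 0.0907]
tool_rot: [-3.14, -0.002, -0.421]
ft_force: [0.0, 4.5, 4.9]
grip_width: 0.0104
finger_force: 70.3
```

>>> {"name": "step_arm", "arguments": {
  "rows": [
    [0, 0, 0, 0],
    [0, 0, 0, 0],
    [0, 0, 0, 0],
    [0, 0, 0, 0]
  ],
  "fingers": 130
}}

```text
clock: 21.52
tool_pos: [0.4391, 0.0286, 0.0899]
tool_rot: [3.141, 0.001, -0.42]
ft_force: [0.9, 0.5, -1.1]
grip_width: 0.0415
finger_force: 0.0
```

>>> {"name": "step_arm", "arguments": {
  "rows": [
    [0, 0, -0.02, 0],
    [0, 0, -0.04, 0],
    [0, 0, -0.05, 0],
    [-0.05, 0, -0.02, 0],
    [-0.05, 0.03, 0, 0],
    [0, 0.05, 0, 0],
    [0, 0.05, 0, 0],
    [0, 0.05, 0, 0]
  ]
}}

```text
clock: 22.52
tool_pos: [0.2741, -0.0958, 0.2205]
tool_rot: [3.141, -0.002, -0.418]
ft_force: [0.4, -0.6, 0.3]
grip_width: 0.0421
finger_force: 0.0
```

Run:
```python
from h import *
o=observe();print(o["tool_pos"],o["ft_force"])
s=snapshot("side");t=snapshot("top")
A=cv2.resize(s["frame"][175:245,225:295],(400,400),interpolation=cv2.INTER_CUBIC)
B=cv2.resize(t["frame"][184:228,196:240],(400,400),interpolation=cv2.INTER_CUBIC)
save("g7.png",np.hstack([A,B]))
print(proj(s,[.4413,.0284,.112]),proj(t,[.4413,.0284,.112]))
```

```text
[ 0.27406296 -0.09581664  0.22050708] [ 0.43442447 -0.60551334  0.33704094]
[258.55394504 194.14083664] [216.5814061  204.74176393]
```

View pics/g7.png

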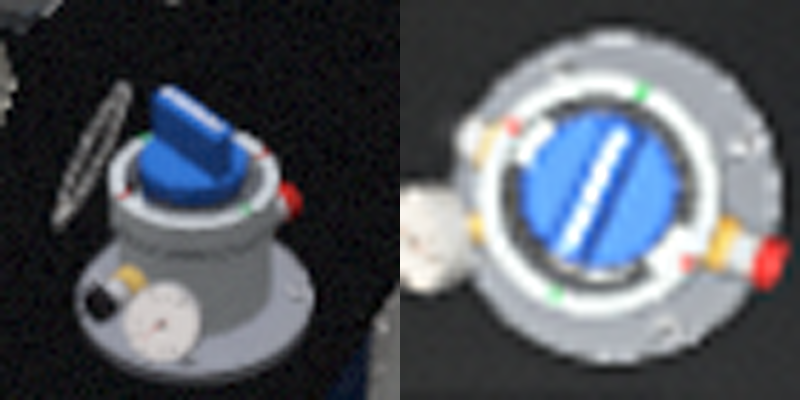

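The bar lies along the green dots (top crop, line from (628,132) to (563,250)). I'll check the height and angle numerically.

Run:
```python
from h import *
from scipy.optimize import least_squares
np.set_printoptions(precision=4,suppress=True)
s=snapshot("side");t=snapshot("top")
def line(c,r,n):
    u0,u1,v0,v1=r;f=c["frame"][v0:v1,u0:u1].astype(float)
    w=np.clip(f[:,:,0]-90,0,None)   # red channel: white line on blue
    k,l,st,ce=cv2.connectedComponentsWithStats((w>0).astype(np.uint8));
    vv,uu=np.mgrid[v0:v1,u0:u1];W=w.sum();m=np.array([(w*uu).sum()/W,(w*vv).sum()/W])
    d=np.stack([(uu-m[0]).ravel(),(vv-m[1]).ravel()]);C=(w.ravel()*d)@d.T/W;e,V=np.linalg.eigh(C);print(n,m,np.sqrt(e),V[:,1],(w>0).sum());return m,V[:,1]
print(t["frame"][195:216:2,208:228:2,0])
# top line
mt,dt=line(t,(212,223,197,213),"top");ms,ds=line(s,(252,267,189,200),"side")
r=least_squares(lambda p:np.r_[proj(t,p)-mt,proj(s,p)-ms],[.44,.03,.11]);print("centre",r.x,r.fun)
for c,m,d in((t,mt,dt),(s,ms,ds)):
    q=atz(c,*(m+4*d),.112)-atz(c,*(m-4*d),.112);print("ang",np.degrees(np.arctan2(q[1],q[0])))
```

```text
[[190 252 207  91  98 110 100 147 255 212]
 [252 181 196 108 117  70  87  87 108 247]
 [217 254 129 104 102 139 226  60 104 129]
 [188 191 103 104  82 233  71  98  95 114]
 [ 90  87 103 103  99 255  57 105 105  91]
 [ 88  91 106  86 235  70  93 104 103  72]
 [ 96  88 103  82 247  53 107 104  99  85]
 [100  78  81 210 110  83 105 104  81 243]
 [189  96 109 179  57 106 101 100 233 248]
 [247 161 107 188 125 144 144 107 248 250]
 [183 250 192 131 105 105 124 190 248 178]]
top [216.476  204.4461] [2.4636 4.3664] [-0.1876  0.9822] 124
side [258.6504 193.8945] [0.5141 3.9388] [-0.8305 -0.557 ] 30
centre [0.4416 0.0284 0.1127] [ 0.0896  0.1948 -0.1933 -0.0092]
ang 170.4478530534402
ang -22.62404528794708
```

```bash
python3 -c "
from plant import ctrl;print(ctrl.close_job())"
```

```text
the job is handed in; nothing more can be done
None
```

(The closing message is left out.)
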